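# Demould sprung tweezers and hold them squeezed to the pin's red band

## Robot

A 7-joint arm with a two-finger parallel gripper is mounted at the origin on the work surface. World frame = base frame: x ahead of the robot, y to its left, z up, the work surface at z = 0. Lengths are in m, angles in rad, forces in N, time in s.
With the tool pointing down it reaches from about 0.425 to 0.925 m from the base axis. Payload 6.8 kg.
Tool frame: the origin (TCP) lies on the centre line of the jaws, within the pads' length; the fingertips stand 14 mm ahead of it and the grasp point (between the pads) lies 5 mm behind it (r.tips_ahead is the distance from the TCP to the fingertips, in m); z points along the fingers, y is the line along which they close (so a half turn about z gives the same grasp; the last joint's range is limited). The gripper opens to 85 mm and grips with 20 to 120 N. Pads are 22 mm wide; open, the fingers measure 114 mm over their backs; the gripper's body (76 mm by 85 mm) begins 54 mm behind the grasp point. The pads swing forward as they close: fully open they stand 13 mm farther back than shut.
Start: joints at [-1.368, 0.477, 0.022, 1.555, -0.011, 1.109, -0.083], TCP at [0.206, 0.643, 0.245] pointing down, gripper open.
Joint ranges: [-2.96, 2.96], [-0.34, 2.1], [-1.41, 1.46], [0.24, 2.44], [-1.37, 4.51], [0.17, 1.92], [-2.96, 2.96]. Speed limits (rad/s): [2.39, 2.39, 3.14, 3.14, 3.14, 3.14, 3.14].

## Interface

Orientations are given as a rotation vector (axis times angle).
In Python, from bench import r, eyes gives the robot as it stands.
- The arm moves only by the tool step_arm, never from a script. Its argument "rows" is a list of rows, each a list of 6 numbers: the shift along the world's x, y, z in units of 60 cm (1.0 is 60 cm), then the turn, a rotation vector about the world's x, y, z in units of pi rad (1.0 is pi rad). In form: [[x, y, z, rx, ry, rz], ...]. A call has 1 to 5 rows; each row is the pose to reach, as a shift and turn from the pose commanded when the call began, turning the shorter way round; what a row does not reach only later rows make up. A row lasts 1/12 s, in which the tool goes at most 41.7 mm and 7.16 degrees, less where a joint would pass 70% of its speed; a pose out of reach is approached as far as the arm can. A call with a number of a shift or a turn outside -1 to 1 is refused whole. A call with a gripper value outside its range is refused whole. "jaw" is the closure, from 0 (fully open) to 1 (shut), set as the call begins (left out, the last holds). The fingers move at their own pace and stop on an object; "squeeze" is the grip in N (left out, the last holds). Time passes only in rows, so rows that repeat a pose let the fingers close. It gives the time, the measured TCP pose, the force, the opening and the grip force at its end, in the units of the state.
- r.get_obs(): the state, without advancing time (a new reading comes with each control period).
- eyes.grab_frame(name): name is "side" or "top"; returns the picture (384x512x3 uint8, red, green, blue); there is no depth.
- eyes.camera_info(name): a dict with "mtx" (3x3 intrinsics, pixels), "k1" (the pictures are not rectified: a ray, as slopes to the right and down, at radius r is drawn at 1 + k1 r^2 times it, then the intrinsics apply), "extrinsics" (4x4, takes a point from camera to world coordinates). Camera axes: x right, y down, z forward; pixel columns grow to the right and rows downward; lengths in m; the calibration is good to about 2 mm. A picture is of the moment at which its call begins. camera_info takes no time and is no camera call.
- r.hand_in(): hands the job in; it is judged then, once.
The state is a dict: "clock": time; "joints": joint angles; "qvel": joint speeds; "tau": joint torques, N m; "tcp_pos": TCP position; "orientation": TCP orientation; "contact_force": force on the tool from outside, world axes, zero at the start; "moment": the same for the moment, N m; "grip_width": finger opening in m; "gripper_force": force on a finger pad.
Only numpy, scipy, OpenCV 4.12 (cv2) and the standard library are available. Lean on these libraries where they do the work, as an engineer would, in place of code of your own. Each camera call takes 0.05 s, during which the arm holds its last target. There are 200 camera calls.

## Task

Take the freshly moulded blue tweezers out of the open mould: pinch them by their two ribbed finger grips, lightly but enough to keep them level, and lift them straight up, tips still wide open, until they are a hand's breadth (about 10 cm) above the mould. Then check their spring: in the air, squeeze gently until the leaf that slides on the steel guide pin stands in the pin's red band, which is 10 mm between the tips, without squeezing past the band, and keep that gap steady and the tweezers still for a good three seconds. Finish while still holding the tweezers up there at that gap, neither put down nor let go, and leave the other things on the bench where they are.

Things in the scene. Friction and masses are not known exactly. Their poses are not given: they have to be found in the camera images.
- tweezers_grip (a point): centre of the blue plastic tweezers, midway between their two ribbed finger grips and half-way up. Axes: x along them to the tips, y across to the left leaf (the way they are squeezed), z up. They lie on edge in the mould: 167 mm long, 18 mm high (12 mm at the tips), 44 g; back of the spring bow at x = -82 mm, tips at x = +85 mm, centre of mass at about x = 0. Friction about 0.6.
- grip_left (a point): middle of the outer face of the left leaf's ribbed grip: a nearly flat pad 28 mm long (x = -16 to +12 mm from the centre of the tweezers) and 11 mm high (from 2 mm below the centre of the tweezers to their top edge, 9 mm above it). At rest 18 mm left of the middle line.
- grip_right (a point): the same on the right leaf. Width over both grips: 36 mm at rest, 27 mm when the tips are 10 mm apart; as the finger pads and grips give a little there, the fingers then read about 26.5 mm. Each mm of squeeze closes the tips by about 2.1 mm. The spring pushes back by about 1.3 N per mm, some 12 N at the red band, and opens again when eased. A squeeze of 2.5 mm holds them level to lift; 1 mm is too loose.
- leaf_left (a joint): angle by which the left leaf is squeezed inwards, rad: 0 at rest (tips 30 mm apart); the right leaf always moves by the same angle. Tip gap = 30 mm minus 310 mm x angle; 0.065 rad is the middle of the red band (10 mm).
- tip_left (a point): inner face of the left tip, 85 mm ahead of and 3 mm below the centre of the tweezers, at rest 15 mm left of their middle line. 30 mm behind the tips a steel guide pin 4 mm thick stands square on the inside of the left leaf and runs through an eye in the right leaf; a red band on it, 5 mm wide, begins 8 mm from the left leaf.
- tip_right (a point): inner face of the right tip, mirror image of the left. The distance between the two is the tip gap, 30 mm at rest. With the inner face of the right leaf in the middle of the red band the tips are 10 mm apart, at the band's two edges 7 and 13 mm.
- mould: fixed half of an aluminium mould, open, bolted down; origin on the bench under its middle, x along the tweezers to the tips, z up. Plate 215 x 120 mm on a 245 mm long clamp plate; flat parting face 42 mm above the bench. 4 guide pillars, 14 mm thick, stand 20 mm above that face near the corners (94 mm along, 47 mm aside). 2 brass nipples on the +y side.
- cavity (a point): middle of the V-shaped cavity's floor, 36 mm above the bench, under the centre of the tweezers (1.5 mm behind the mould's origin). The cavity is 6 mm deep, so the upper 12 mm of the tweezers stand out (6 mm at the tips), the ribbed grips wholly. A core between the leaves lets each tip move inwards only 5 mm while in the cavity.
- scraper: loose brass scraper, 140 mm long, 22 mm wide, 6 mm high, on the bench along the mould's right (-y) long side; leave it alone.
- moving_half: the mould's other half, 215 x 120 x 34 mm (245 mm clamp plate), 2.4 kg, loose on the bench to the robot's right with its dark cavity up; leave it alone.
- cutters: sprue cutters with red handles, 145 mm long, 12 mm high, lying to the robot's left; leave them alone.
- beaker: glass beaker, 70 mm wide, 95 mm high, to the left; leave it alone.
- release_agent: amber bottle with black cap, 64 mm wide, 140 mm high, to the left; leave it alone.
- pellet_jar: white jar with blue lid, 72 mm wide, 90 mm high, to the left; leave it alone.

How it is judged:
On the way, in this order (a step that is already met when the one before it is completed fails the run):
1. the tweezers are lifted level, at least 50 mm clear of the mould's parting face, with the tips still more than 15 mm apart (z of tweezers_grip in the frame of mould above 0.1 m and angle between tweezers_grip's own z axis and vertical below 0.3 rad and contact force between the fingers and tweezers above 1 N and distance between tip_left and tip_right above 0.015 m), for 0.1 s.
2. in the air, the tips are squeezed to the red band and kept there, still, for two seconds (z of tweezers_grip in the frame of mould above 0.1 m and angle between tweezers_grip's own z axis and vertical below 0.3 rad and contact force between the fingers and tweezers above 1 N and distance between tip_left and tip_right between 0.007 and 0.013 m and linear speed of tweezers below 0.02 m/s), for 2 s.
At the end, for the whole second after the job is handed in: The tweezers are still held by the fingers, level (within 17 degrees), still, at least 50 mm clear above the mould's parting face and touching nothing else, the tips 10 mm apart (7 to 13 mm: the red band) and the gap steady; the bystanders are within 20 mm of where they were (all of step 2 and velocity of joint leaf_left between -0.02 and 0.02 rad/s and contact force between tweezers and mould below 0.05 N and contact force between tweezers and scraper below 0.05 N and contact force between tweezers and moving_half below 0.05 N and contact force between tweezers and cutters below 0.05 N and contact force between tweezers and beaker below 0.05 N and contact force between tweezers and release_agent below 0.05 N and contact force between tweezers and pellet_jar below 0.05 N and distance of each of scraper, moving_half, cutters, beaker, release_agent, pellet_jar from where it was at the start of the episode below 0.02 m); the arm keeps its last pose, push and grip.
It fails at once if the tweezers are squeezed well past the red band (tips under 5 mm apart) (distance between tip_left and tip_right below 0.005 m).
It fails at once if a bystander is knocked or moved (over 20 mm) (distance of any of scraper, moving_half, cutters, beaker, release_agent, pellet_jar from where it was at the start of the episode above 0.02 m).
It also fails if it takes over 42 s, if anything falls off the work surface, if the arm or the gripper's body presses on something with over 40 N, if the wrist force passes 120 N, or if a joint passes its speed limit or range.

## Working session

There is one attempt and no reset: what is moved stays moved. The work goes in short steps, Python scripts to look and compute and a tool call to move; the robot and the scene stay as the last step left them, time stands still between calls to the robot, and variables do not carry over. Pictures are saved under pics/ and viewed, at most 10 in all, crops included, and the job is handed in when it is done.

Besides the shell and the picture viewer there is one more tool, called after ">>>" as name(argument=value, ...) on one line, values as JSON. step_arm: Moves the arm, as the interface text tells. Shifts and turns lie within -1 to 1; 1 stands for 60 cm of shift or pi rad of turn. Its arguments: {"type":"object","properties":{"rows":{"type":"array"},"jaw":{"type":"number"},"squeeze":{"type":"number"}},"required":["rows"]}

```bash
mkdir -p pics; cat > h.py <<'E'
import numpy as np, cv2
from bench import r, eyes
def ray(n,u,v):
    c=eyes.camera_info(n);K=np.array(c["mtx"]);T=np.array(c["extrinsics"])
    p=cv2.undistortPoints(np.array([[[u,v]]],float),K,np.array([c["k1"],0,0,0.]))[0,0]
    return T[:3,3],T[:3,:3]@np.array([p[0],p[1],1])
def at(n,u,v,z):
    o,d=ray(n,u,v);return o+d*(z-o[2])/d[2]
def proj(n,P):
    c=eyes.camera_info(n);T=np.linalg.inv(np.array(c["extrinsics"]))
    return cv2.projectPoints(np.array(P,float).reshape(-1,1,3),cv2.Rodrigues(T[:3,:3])[0],T[:3,3],np.array(c["mtx"]),np.array([c["k1"],0,0,0.]))[0][:,0]
E
python3 - <<'E'
from h import *
for n in("side","top"):
    c=eyes.camera_info(n);print(n,c)
a=[cv2.cvtColor(eyes.grab_frame(n),cv2.COLOR_RGB2BGR) for n in("side","top")]
cv2.imwrite("pics/side0.png",a[0]);cv2.imwrite("pics/top0.png",a[1])
o=r.get_obs();print(o)
E
```

```text
side {'mtx': array([[352.88906343,   0.        , 254.5133094 ],
       [  0.        , 352.88906343, 191.62659071],
       [  0.        ,   0.        ,   1.        ]]), 'k1': -0.08900385107838657, 'extrinsics': array([[-0.97985434, -0.14210586,  0.14032604,  0.38981049],
       [-0.19969788,  0.70594002, -0.67953619,  0.69231741],
       [-0.0024957 , -0.6938693 , -0.72009663,  0.78119998],
       [ 0.        ,  0.        ,  0.        ,  1.        ]])}
top {'mtx': array([[358.44536449,   0.        , 253.58822698],
       [  0.        , 358.44536449, 192.2943158 ],
       [  0.        ,   0.        ,   1.        ]]), 'k1': -0.0969527236761727, 'extrinsics': array([[-0.00584915, -0.9899711 ,  0.14114887,  0.37104796],
       [-0.99970243,  0.00913179,  0.0226201 ,  0.00351763],
       [-0.02368218, -0.14097456, -0.98972993,  1.08125639],
       [ 0.        ,  0.        ,  0.        ,  1.        ]])}
{'clock': 0.1, 'joints': array([-1.36810463,  0.47773579,  0.02233829,  1.55635747, -0.01151137,
        1.1093192 , -0.08307539]), 'qvel': array([-0.001086  , -0.00104793, -0.00053463, -0.00268749, -0.00139823,
       -0.0003568 ,  0.00023062]), 'tau': array([ 5.06706652e-03, -5.97758245e+01,  1.61395211e+00, -2.81952918e+01,
        1.27720454e-02,  5.00309252e-03,  3.10740425e-06]), 'tcp_pos': array([0.20626811, 0.64216365, 0.24440847]), 'orientation': array([-4.86137182e-01, -3.10359798e+00,  2.64682630e-03]), 'contact_force': array([ 0.44989515, -0.23532846,  0.80602809]), 'moment': array([ 0.01128531, -0.00176156,  0.0116885 ]), 'gripper_force': 0.0, 'grip_width': 0.08505205636074434}
```

View pics/top0.png

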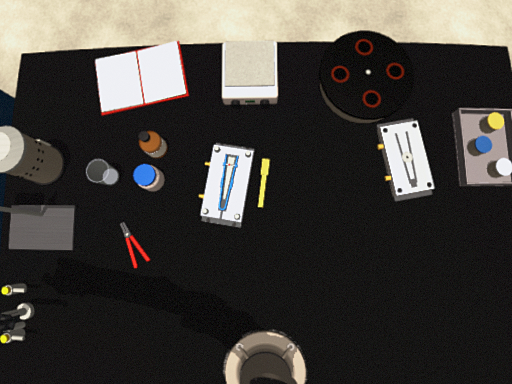

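View pics/side0.png

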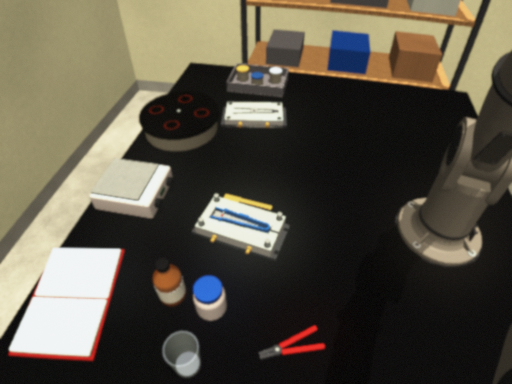

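```bash
python3 - <<'E'
import cv2
a=cv2.imread("pics/top0.png")[135:235,185:285]
cv2.imwrite("pics/c1.png",cv2.resize(a,None,fx=6,fy=6,interpolation=cv2.INTER_CUBIC))
E
```

```text
(no output)
```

View pics/c1.png

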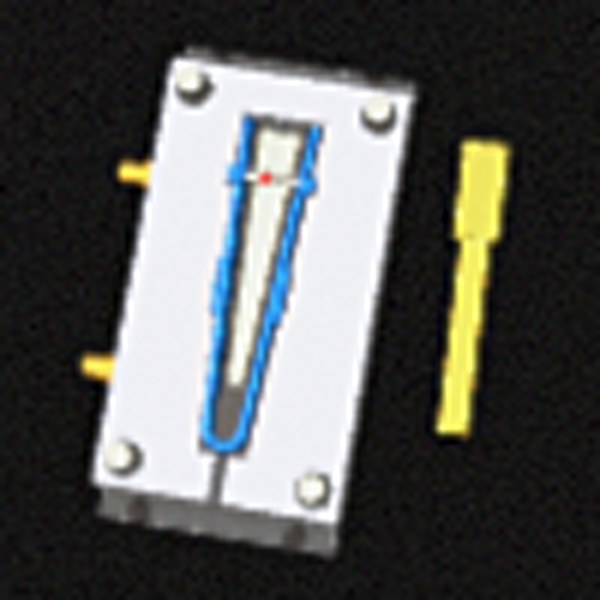

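```bash
python3 - <<'E'
from h import *
f=lambda x,y,z:at("top",185+(x+.5)/6-.5,135+(y+.5)/6-.5,z)
for nm,pts,z in(("corners",[(172,62),(415,88),(338,522),(97,485)],.042),("pillars",[(195,80),(380,110),(313,485),(122,453)],.062)):
    q=np.array([f(x,y,z) for x,y in pts]);c=q.mean(0)
    d=(q[0]+q[1]-q[2]-q[3])/2; e=(q[0]+q[3]-q[1]-q[2])/2
    print(nm,c.round(4),"len",np.linalg.norm(d),"wid",np.linalg.norm(e),"yaw",np.degrees([np.arctan2(d[1],d[0]),np.arctan2(-e[0],e[1])]))
b=f(222,450,.054);t=(f(246,118,.048)+f(319,127,.048))/2
d=t-b;print("tw",b,t,np.hypot(*d[:2]),np.degrees(np.arctan2(d[1],d[0])),"grip",b+d*82/167)
o=r.get_obs()
R=cv2.Rodrigues(o['orientation'])[0];print(R.round(3))
E
python3 - <<'E'
import cv2
a=cv2.imread("pics/side0.png")[185:265,185:295]
cv2.imwrite("pics/c2.png",cv2.resize(a,None,fx=7,fy=7,interpolation=cv2.INTER_CUBIC))
E
```

```text
corners [0.5498 0.105  0.042 ] len 0.21650608553311415 wid 0.1207034172310535 yaw [-9.69546405 -8.03519197]
pillars [0.5496 0.1045 0.062 ] len 0.18573653394261777 wid 0.09249309478061425 yaw [-10.21550232 -10.03605798]
tw [0.46802199 0.11964146 0.054     ] [0.63070135 0.09151154 0.048     ] 0.16509351146478524 -9.81036748984994 grip [0.54790048 0.10582917 0.05105389]
[[-0.952  0.306 -0.   ]
 [ 0.306  0.952 -0.002]
 [-0.    -0.002 -1.   ]]
```

View pics/c2.png

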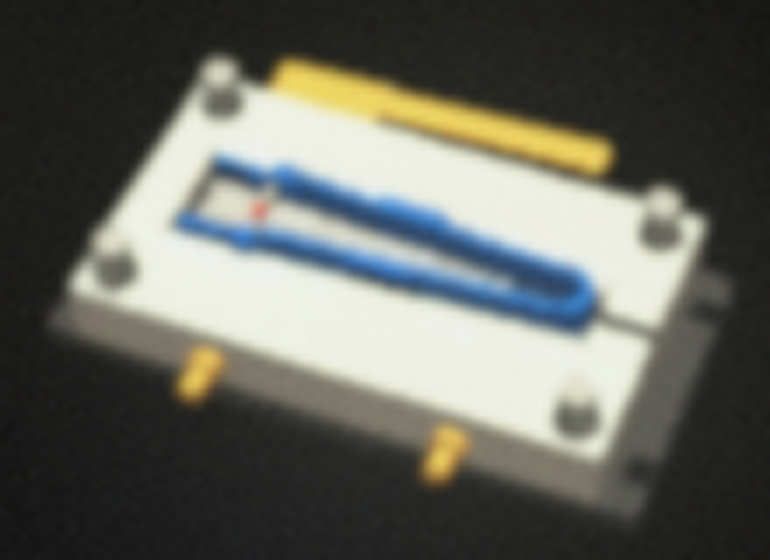

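>>> step_arm(rows=[[0.5695,-0.8945,0,0,0,0.0444],[0.5695,-0.8945,0,0,0,0.0444],[0.5695,-0.8945,0,0,0,0.0444],[0.5695,-0.8945,0,0,0,0.0444],[0.5695,-0.8945,0,0,0,0.0444]], jaw=0.4, squeeze=30)

```text
clock: 0.52
tcp_pos: [0.3189, 0.4649, 0.2449]
orientation: [-0.268, -3.13, 0.001]
contact_force: [1.7, -0.4, -0.6]
grip_width: 0.0514
gripper_force: 0.0
```

```bash
python3 - <<'E'
from h import *
print(r.tips_ahead)
f=lambda x,y,z:at("side",185+(x+.5)/7-.5,185+(y+.5)/7-.5,z)
q=np.array([f(x,y,.062) for x,y in[(222,68),(112,238),(665,197),(577,390)]])
print("pillars",q.mean(0),q.round(3).tolist())
d=(q[0]+q[1]-q[2]-q[3]);print(np.degrees(np.arctan2(d[1],d[0])))
o=r.get_obs();R=cv2.Rodrigues(o['orientation'])[0];print(o['clock'],o['tcp_pos'],R[:,1],o['grip_width'])
E
```

```text
0.014
pillars [0.54936579 0.10852252 0.062     ] [[0.633, 0.045, 0.062], [0.65, 0.139, 0.062], [0.449, 0.077, 0.062], [0.466, 0.173, 0.062]]
-10.22260638120401
0.5167 [0.31892607 0.46485085 0.24489084] [ 1.70302700e-01  9.85391525e-01 -7.29210945e-04] 0.05138588524265681
```

>>> step_arm(rows=[[0.3818,-0.598,0,0,0,0],[0.3818,-0.598,0,0,0,0],[0.3818,-0.598,0,0,0,0],[0.3818,-0.598,0,0,0,0],[0.3818,-0.598,0,0,0,0]])

```text
clock: 0.93
tcp_pos: [0.4309, 0.2893, 0.2452]
orientation: [-0.269, -3.13, 0.0]
contact_force: [0.1, -0.5, 0.3]
grip_width: 0.0512
gripper_force: 0.0
```

>>> step_arm(rows=[[0.195,-0.3055,0,0,0,0],[0.195,-0.3055,0,0,0,0],[0.195,-0.3055,0,0,0,0],[0.195,-0.3055,0,0,0,0],[0.195,-0.3055,0,0,0,0]])

```text
clock: 1.35
tcp_pos: [0.543, 0.1138, 0.2452]
orientation: [-0.269, -3.13, 0.0]
contact_force: [1.3, -0.1, -0.6]
grip_width: 0.0514
gripper_force: 0.0
```

>>> step_arm(rows=[[0,0,0,0,0,0],[0,0,0,0,0,0]])

```text
clock: 1.52
tcp_pos: [0.5433, 0.1126, 0.245]
orientation: [-0.278, -3.129, 0.002]
contact_force: [0.5, 0.5, 0.4]
grip_width: 0.051
gripper_force: 0.0
```

```bash
python3 - <<'E'
from h import *
o=r.get_obs();R=cv2.Rodrigues(o['orientation'])[0];print(o['clock'],o['tcp_pos'],R.round(4),o['joints'])
E
```

```text
1.5167 [0.54330946 0.11263473 0.24499703] [[-9.843e-01  1.764e-01 -3.000e-04]
 [ 1.764e-01  9.843e-01 -1.100e-03]
 [ 1.000e-04 -1.100e-03 -1.000e+00]] [-0.53267339  0.28263676  0.26241997  1.86060382 -0.08440381  1.00971383
  1.15831719]
```

>>> step_arm(rows=[[0.0078,-0.011,-0.06,0,0,0],[0.0078,-0.011,-0.12,0,0,0],[0.0078,-0.011,-0.18,0,0,0],[0.0078,-0.011,-0.24,0,0,0],[0.0078,-0.011,-0.275,0,0,0]])

```text
clock: 1.93
tcp_pos: [0.5442, 0.1108, 0.0766]
orientation: [-0.264, -3.125, 0.001]
contact_force: [-0.3, -0.2, -0.1]
grip_width: 0.0511
gripper_force: 0.0
```

>>> step_arm(rows=[[0,0,0,0,0,0],[0,0,0,0,0,0],[0,0,0,0,0,0]])

```text
clock: 2.18
tcp_pos: [0.5479, 0.1103, 0.0816]
orientation: [0.267, 3.129, 0.002]
contact_force: [0.4, 0.8, 0.6]
grip_width: 0.0513
gripper_force: 0.0
```

```bash
python3 - <<'E'
from h import *
o=r.get_obs();R=cv2.Rodrigues(o['orientation'])[0];print(o['clock'],o['tcp_pos'],R[:,1].round(4))
a=[cv2.cvtColor(eyes.grab_frame(n),cv2.COLOR_RGB2BGR) for n in("side","top")]
cv2.imwrite("pics/side1.png",a[0])
c=lambda m,x,y:cv2.resize(m[y:y+90,x:x+65],None,fx=6,fy=6,interpolation=cv2.INTER_CUBIC)
cv2.imwrite("pics/c3.png",np.hstack([c(a[0],205,170),c(a[1],195,135)]))
E
```

```text
2.1833 [0.54787534 0.11029272 0.08164198] [0.1693 0.9856 0.0012]
```

View pics/c3.png

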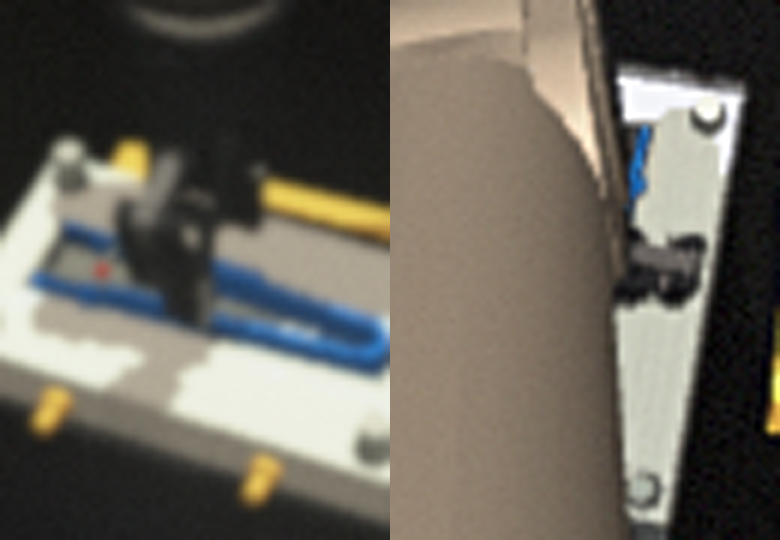

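>>> step_arm(rows=[[0,0,0,0,0,0],[0,0,0,0,0,0],[0,0,0,0,0,0]])

```text
clock: 2.53
tcp_pos: [0.5476, 0.1093, 0.0812]
orientation: [0.269, 3.129, 0.001]
contact_force: [-0.7, -0.3, -0.5]
grip_width: 0.0516
gripper_force: 0.0
```

>>> step_arm(rows=[[0,0,0,0,0,0]])

```text
clock: 2.62
tcp_pos: [0.5474, 0.1092, 0.0808]
orientation: [0.269, 3.129, 0.001]
contact_force: [0.8, 0.5, -0.6]
grip_width: 0.0508
gripper_force: 0.0
```

```bash
python3 - <<'E'
from h import *
p=[]
for i in range(4):
    eyes.grab_frame("side");p.append(r.get_obs()['tcp_pos'])
p=np.array(p);print(p.round(4));m=p.mean(0)
y=np.array([.172,.985,0]);t=m-[0,0,.014]
w=.0256
P=[t+y*w,t-y*w,t]
print((proj("side",P)-[205,170]+.5)*6-.5)
print("near fingertip px ->",at("side",205+195.5/6-.5,170+320/6-.5,t[2]), t+y*(w+.007))
E
```

```text
[[0.5473 0.1091 0.0806]
 [0.5473 0.1091 0.0805]
 [0.5472 0.1091 0.0804]
 [0.5472 0.1091 0.0803]]
[[194.87681176 314.65005642]
 [240.14213274 231.84156807]
 [217.89954935 272.53179735]]
near fingertip px -> [0.55097006 0.13693381 0.06646625] [0.55285305 0.14121911 0.06646625]
```

```bash
python3 - <<'E'
from h import *
f=lambda x,y,z:at("side",185+(x+.5)/7-.5,185+(y+.5)/7-.5,z)
b=f(592,284,.054);a=f(217,156,.048);c=f(182,218,.048);t=(a+c)/2;d=t-b
print(b,a,c,np.linalg.norm(a-c),np.hypot(*d[:2]),np.degrees(np.arctan2(d[1],d[0])),b+d*82/167)
E
```

```text
[0.46950459 0.11816195 0.054     ] [0.62689035 0.07923725 0.048     ] [0.63143547 0.11286276 0.048     ] 0.03393129558542999 0.16118225225901517 -7.885044631421174 [0.54789969 0.10730459 0.05105389]
```

>>> step_arm(rows=[[0.0013,-0.0043,0,0,0,0],[0.0013,-0.0043,-0.008,0,0,0],[0.0013,-0.0043,-0.016,0,0,0],[0.0013,-0.0043,-0.024,0,0,0],[0.0013,-0.0043,-0.032,0,0,0]], jaw=0.495)

```text
clock: 3.23
tcp_pos: [0.5477, 0.1065, 0.0603]
orientation: [-0.269, -3.13, 0.0]
contact_force: [0.4, 0.0, 0.0]
grip_width: 0.043
gripper_force: 0.0
```

>>> step_arm(rows=[[0,0,0,0,0,0],[0,0,0,0,0,0],[0,0,0,0,0,0],[0,0,0,0,0,0],[0,0,0,0,0,0]])

```text
clock: 3.65
tcp_pos: [0.5481, 0.1066, 0.0613]
orientation: [0.269, 3.13, 0.0]
contact_force: [0.2, 0.3, -0.8]
grip_width: 0.0433
gripper_force: 0.0
```

```bash
python3 - <<'E'
from h import *
a=cv2.cvtColor(eyes.grab_frame("side"),cv2.COLOR_RGB2BGR)
o=r.get_obs();print(o['clock'],o['tcp_pos'].round(4),o['contact_force'],o['grip_width'])
cv2.imwrite("pics/c4.png",cv2.resize(a[180:245,200:275],None,fx=9,fy=9,interpolation=cv2.INTER_CUBIC))
E
```

```text
3.7 [0.5482 0.1066 0.0613] [-0.55160411  0.00698998 -0.10349294] 0.0431439949993308
```

View pics/c4.png

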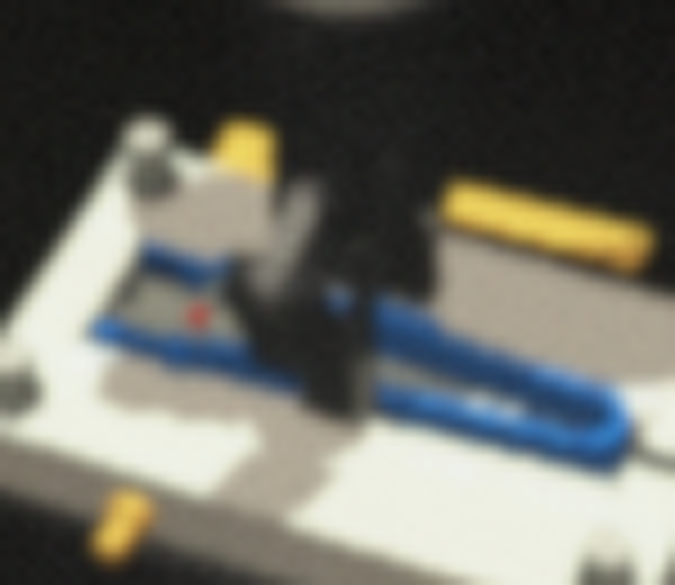

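>>> step_arm(rows=[[0,0,-0.0017,0,0,0],[0,0,-0.0035,0,0,0],[0,0,-0.0035,0,0,0],[0,0,-0.0035,0,0,0],[0,0,-0.0035,0,0,0]])

```text
clock: 4.12
tcp_pos: [0.548, 0.1066, 0.059]
orientation: [-0.269, -3.13, -0.0]
contact_force: [-0.6, 0.1, -0.2]
grip_width: 0.0431
gripper_force: 0.0
```

>>> step_arm(rows=[[0,0,0,0,0,0],[0,0,0,0,0,0],[0,0,0,0,0,0],[0,0,0,0,0,0]], jaw=0.58)

```text
clock: 4.45
tcp_pos: [0.5481, 0.1067, 0.0591]
orientation: [0.269, 3.13, 0.0]
contact_force: [-0.1, 0.7, 0.5]
grip_width: 0.0361
gripper_force: 0.4
```

>>> step_arm(rows=[[0,0,0,0,0,0],[0,0,0,0,0,0],[0,0,0,0,0,0],[0,0,0,0,0,0]], jaw=0.606)

```text
clock: 4.78
tcp_pos: [0.5482, 0.1067, 0.0592]
orientation: [0.269, 3.13, 0.0]
contact_force: [-0.2, 0.9, 3.0]
grip_width: 0.0339
gripper_force: 2.8
```

>>> step_arm(rows=[[0,0,0,0,0,0],[0,0,0,0,0,0],[0,0,0.003,0,0,0],[0,0,0.006,0,0,0],[0,0,0.012,0,0,0]], jaw=0.613)

```text
clock: 5.2
tcp_pos: [0.5473, 0.1064, 0.0658]
orientation: [-0.269, -3.129, 0.001]
contact_force: [-0.6, 0.3, -0.2]
grip_width: 0.0333
gripper_force: 2.9
```

>>> step_arm(rows=[[0,0,0.005,0,0,0],[0,0,0.01,0,0,0],[0,0,0.015,0,0,0],[0,0,0.015,0,0,0],[0,0,0.015,0,0,0]])

```text
clock: 5.62
tcp_pos: [0.5481, 0.1064, 0.0755]
orientation: [0.269, 3.13, 0.0]
contact_force: [-0.4, 0.2, 0.1]
grip_width: 0.0331
gripper_force: 2.9
```

```bash
python3 - <<'E'
from h import *
a=cv2.cvtColor(eyes.grab_frame("side"),cv2.COLOR_RGB2BGR)
o=r.get_obs();print(o['clock'],o['tcp_pos'].round(4),o['contact_force'],o['grip_width'],o['gripper_force'])
cv2.imwrite("pics/c5.png",cv2.resize(a[175:245,195:280],None,fx=8,fy=8,interpolation=cv2.INTER_CUBIC))
E
```

```text
5.6667 [0.548  0.1064 0.0753] [-1.00231743  0.6041757   0.05275487] 0.033511016827321105 2.9181296937508705
```

View pics/c5.png

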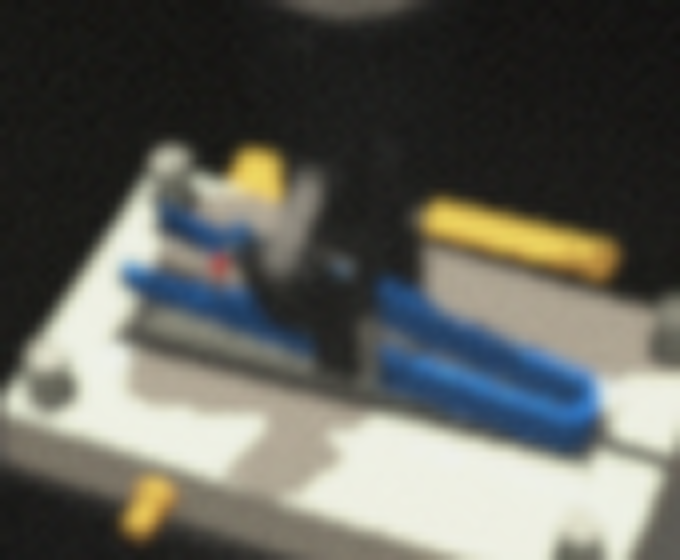

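>>> step_arm(rows=[[0,0,0,0,0,0],[0,0,0,0,0,0],[0,0,0.005,0,0,0],[0,0,0.013,0,0,0],[0,0,0.025,0,0,0]], jaw=0.622)

```text
clock: 6.08
tcp_pos: [0.5476, 0.1064, 0.0902]
orientation: [-0.269, -3.129, 0.001]
contact_force: [-0.5, -0.0, -0.9]
grip_width: 0.0327
gripper_force: 3.8
```

>>> step_arm(rows=[[0,0,0.015,0,0,0],[0,0,0.03,0,0,0],[0,0,0.045,0,0,0],[0,0,0.06,0,0,0],[0,0,0.075,0,0,0]])

```text
clock: 6.5
tcp_pos: [0.5481, 0.1066, 0.1365]
orientation: [0.269, 3.129, 0.001]
contact_force: [-0.5, -1.1, -0.6]
grip_width: 0.0322
gripper_force: 3.8
```

>>> step_arm(rows=[[0,0,0.015,0,0,0],[0,0,0.03,0,0,0],[0,0,0.043,0,0,0],[0,0,0.05,0,0,0],[0,0,0.05,0,0,0]])

```text
clock: 6.92
tcp_pos: [0.5486, 0.1067, 0.1664]
orientation: [0.269, 3.128, 0.001]
contact_force: [0.6, -0.7, -0.5]
grip_width: 0.0327
gripper_force: 3.8
```

>>> step_arm(rows=[[0,0,0,0,0,0],[0,0,0,0,0,0],[0,0,0,0,0,0],[0,0,0,0,0,0]])

```text
clock: 7.25
tcp_pos: [0.5477, 0.1065, 0.1647]
orientation: [-0.269, -3.129, 0.001]
contact_force: [-0.4, 0.0, 0.1]
grip_width: 0.0324
gripper_force: 3.8
```

```bash
python3 - <<'E'
from h import *
a=cv2.cvtColor(eyes.grab_frame("side"),cv2.COLOR_RGB2BGR)
o=r.get_obs();print(o['clock'],o['tcp_pos'].round(4),o['contact_force'],o['grip_width'],o['gripper_force'])
cv2.imwrite("pics/side6.png",a)
cv2.imwrite("pics/c6.png",cv2.resize(a[150:225,185:280],None,fx=8,fy=8,interpolation=cv2.INTER_CUBIC))
E
```

```text
7.3 [0.5477 0.1065 0.1648] [ 0.62234823 -0.34368021 -0.91801401] 0.03231118741302578 3.7593674182432224
```

View pics/c6.png

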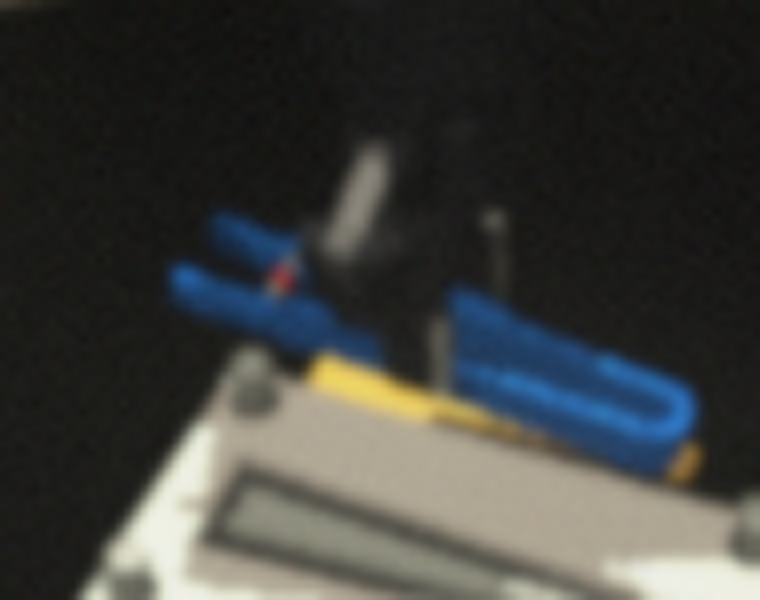

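```bash
python3 - <<'E'
from h import *
from scipy.optimize import least_squares
g=lambda x,y:np.array([185+(x+.5)/8-.5,150+(y+.5)/8-.5])
# tweezers model points: tips top (inner/outer mid), bow back top, bow back bottom
M=np.array([[.085,.0125,.003],[.085,-.0125,.003],[-.080,0,.009]])
px=np.array([g(176,270),g(218,222),g(690,392)])
c=np.radians(-10.1);Z=np.array([[np.cos(c),-np.sin(c),0],[np.sin(c),np.cos(c),0],[0,0,1]])
def P(q):
    R=cv2.Rodrigues(Z[:,1]*q[0])[0]@Z
    return M@R.T+np.array([.548,.1065,q[1]])+R[:,0]*q[2]
s=least_squares(lambda q:(proj("side",P(q))-px).ravel(),[0,.15,0]);print("pitch(nose down +)",s.x,s.fun.round(2))
E
```

```text
pitch(nose down +) [-0.05112659  0.1549017  -0.00110298] [ 0.35  0.22 -0.43 -0.22  0.06  0.  ]
```

>>> step_arm(rows=[[0,0,0,0,0,0],[0,0,0,0,0,0],[0,0,0,0,0,0],[0,0,0,0,0,0]], jaw=0.65)

```text
clock: 7.63
tcp_pos: [0.548, 0.1065, 0.1652]
orientation: [-0.269, -3.13, 0.0]
contact_force: [0.9, 0.2, -0.4]
grip_width: 0.0297
gripper_force: 6.7
```

>>> step_arm(rows=[[0,0,0,0,0,0],[0,0,0,0,0,0],[0,0,0,0,0,0],[0,0,0,0,0,0]], jaw=0.675)

```text
clock: 7.97
tcp_pos: [0.548, 0.1066, 0.1652]
orientation: [-0.269, -3.13, -0.0]
contact_force: [-0.2, 0.1, -0.9]
grip_width: 0.0282
gripper_force: 9.3
```

>>> step_arm(rows=[[0,0,0,0,0,0],[0,0,0,0,0,0],[0,0,0,0,0,0],[0,0,0,0,0,0],[0,0,0,0,0,0]], jaw=0.688)

```text
clock: 8.38
tcp_pos: [0.548, 0.1065, 0.1652]
orientation: [-0.269, -3.13, -0.0]
contact_force: [-0.5, -0.6, -0.2]
grip_width: 0.0269
gripper_force: 10.7
```

>>> step_arm(rows=[[0,0,0,0,0,0],[0,0,0,0,0,0],[0,0,0,0,0,0],[0,0,0,0,0,0],[0,0,0,0,0,0]], jaw=0.692)

```text
clock: 8.8
tcp_pos: [0.548, 0.1066, 0.1652]
orientation: [-0.269, -3.13, -0.0]
contact_force: [0.1, -0.2, -0.3]
grip_width: 0.0262
gripper_force: 11.1
```

```bash
python3 - <<'E'
from h import *
w=[]
for i in range(8):
    a=cv2.cvtColor(eyes.grab_frame("side"),cv2.COLOR_RGB2BGR);o=r.get_obs();w.append([o['grip_width'],o['gripper_force']])
print(o['clock'],np.mean(w,0),np.std(w,0),o['tcp_pos'])
cv2.imwrite("pics/c7.png",cv2.resize(a[165:215,195:265],None,fx=11,fy=11,interpolation=cv2.INTER_CUBIC))
E
```

```text
9.2 [ 0.02650244 11.1139727 ] [0.00012339 0.00012217] [0.54800379 0.10657202 0.16522077]
```

View pics/c7.png

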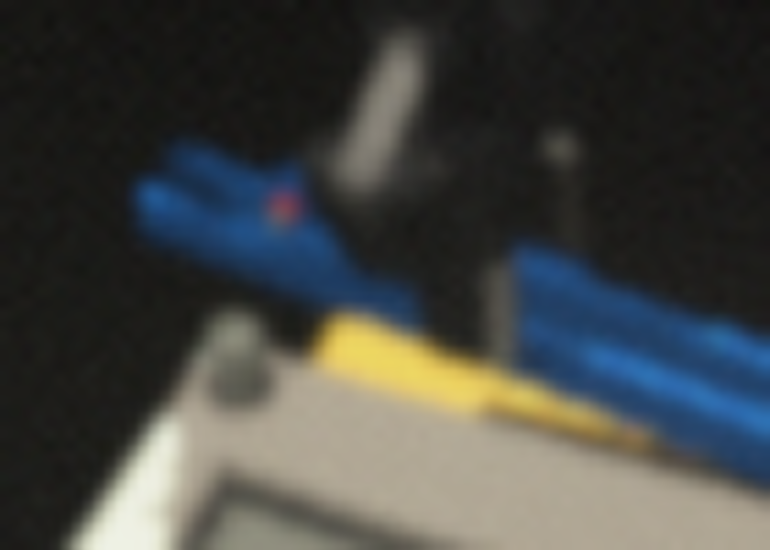

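>>> step_arm(rows=[[0,0,0,0,0,0],[0,0,0,0,0,0],[0,0,0,0,0,0],[0,0,0,0,0,0],[0,0,0,0,0,0]], jaw=0.694)

```text
clock: 9.62
tcp_pos: [0.548, 0.1066, 0.1652]
orientation: [-0.269, -3.13, -0.0]
contact_force: [0.2, 0.7, -0.4]
grip_width: 0.0257
gripper_force: 11.3
```

>>> step_arm(rows=[[0,0,0,0,0,0],[0,0,0,0,0,0],[0,0,0,0,0,0],[0,0,0,0,0,0],[0,0,0,0,0,0]])

```text
clock: 10.03
tcp_pos: [0.548, 0.1066, 0.1652]
orientation: [-0.269, -3.13, -0.0]
contact_force: [1.1, -0.6, -0.4]
grip_width: 0.026
gripper_force: 11.3
```

>>> step_arm(rows=[[0,0,0,0,0,0],[0,0,0,0,0,0],[0,0,0,0,0,0],[0,0,0,0,0,0],[0,0,0,0,0,0]])

```text
clock: 10.45
tcp_pos: [0.548, 0.1066, 0.1652]
orientation: [0.269, 3.13, -0.0]
contact_force: [0.2, 0.8, -0.7]
grip_width: 0.0262
gripper_force: 11.3
```

>>> step_arm(rows=[[0,0,0,0,0,0],[0,0,0,0,0,0],[0,0,0,0,0,0],[0,0,0,0,0,0],[0,0,0,0,0,0]])

```text
clock: 10.87
tcp_pos: [0.548, 0.1066, 0.1652]
orientation: [0.269, 3.13, 0.0]
contact_force: [-0.1, 0.4, -0.1]
grip_width: 0.0271
gripper_force: 11.3
```

>>> step_arm(rows=[[0,0,0,0,0,0],[0,0,0,0,0,0],[0,0,0,0,0,0],[0,0,0,0,0,0],[0,0,0,0,0,0]])

```text
clock: 11.28
tcp_pos: [0.548, 0.1065, 0.1652]
orientation: [-0.269, -3.13, -0.0]
contact_force: [-0.5, 0.4, -0.7]
grip_width: 0.0265
gripper_force: 11.3
```

>>> step_arm(rows=[[0,0,0,0,0,0],[0,0,0,0,0,0],[0,0,0,0,0,0],[0,0,0,0,0,0],[0,0,0,0,0,0]])

```text
clock: 11.7
tcp_pos: [0.548, 0.1066, 0.1652]
orientation: [-0.269, -3.13, -0.0]
contact_force: [0.1, 0.6, -1.3]
grip_width: 0.0265
gripper_force: 11.3
```

>>> step_arm(rows=[[0,0,0,0,0,0],[0,0,0,0,0,0],[0,0,0,0,0,0],[0,0,0,0,0,0],[0,0,0,0,0,0]])

```text
clock: 12.12
tcp_pos: [0.548, 0.1066, 0.1652]
orientation: [-0.269, -3.13, -0.0]
contact_force: [-0.2, 0.9, 0.2]
grip_width: 0.0264
gripper_force: 11.3
```

>>> step_arm(rows=[[0,0,0,0,0,0],[0,0,0,0,0,0],[0,0,0,0,0,0],[0,0,0,0,0,0],[0,0,0,0,0,0]])

```text
clock: 12.53
tcp_pos: [0.548, 0.1065, 0.1652]
orientation: [0.269, 3.13, 0.0]
contact_force: [0.4, -0.2, 0.3]
grip_width: 0.0265
gripper_force: 11.3
```

>>> step_arm(rows=[[0,0,0,0,0,0],[0,0,0,0,0,0],[0,0,0,0,0,0],[0,0,0,0,0,0],[0,0,0,0,0,0]])

```text
clock: 12.95
tcp_pos: [0.548, 0.1066, 0.1652]
orientation: [-0.269, -3.13, -0.0]
contact_force: [0.9, 0.2, -0.7]
grip_width: 0.0262
gripper_force: 11.3
```

```bash
python3 - <<'E'
from h import *
w=[]
for i in range(6):
    a=cv2.cvtColor(eyes.grab_frame("side"),cv2.COLOR_RGB2BGR);o=r.get_obs();w.append([o['grip_width'],o['gripper_force']])
print(o['clock'],np.mean(w,0),o['tcp_pos'])
cv2.imwrite("pics/c8.png",cv2.resize(a[165:215,195:275],None,fx=10,fy=10,interpolation=cv2.INTER_CUBIC))
E
```

```text
13.25 [ 0.02629371 11.32418802] [0.54796576 0.10652829 0.16520992]
```

View pics/c8.png

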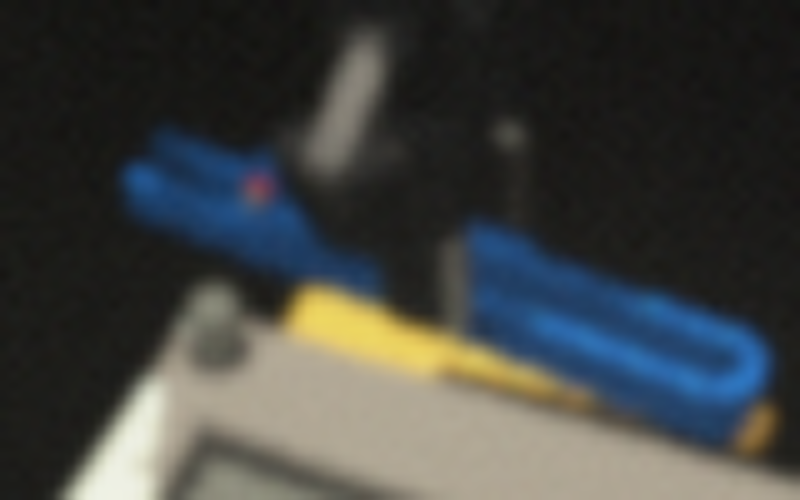

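The last picture shows the tweezers held nearly level. The right leaf stands in the red band at about (258,188), and the reading has been steady for 4 s.

```bash
python3 -c "
from bench import r
print(r.hand_in())"
```

```text
the job is handed in; nothing more can be done
None
```

The job is handed in, with no verdict shown: the tweezers came out of the mould tips open (about 3 degrees nose-up) and were lifted about 10 cm above it. They were then squeezed into the red band (fingers at 26.3 mm, 11.3 N), held still for about 4 s, and were still held there at hand-in.

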